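Load the tote and hold it up for handover

ROBOT

A 7-joint arm with a two-finger parallel gripper is mounted at the origin on a cart in front of the work surface, level with it; the furniture and walls round the work are solid. World frame = base frame: x ahead of the robot, y to its left, z up, the work surface at z = 0. Lengths are in m, angles in rad, forces in N, time in s.
With the tool pointing down it reaches from about 0.4 to 0.85 m from the base axis. Payload 4.5 kg.
Tool frame: the origin (TCP) lies where the fingers leave the gripper's body, on its centre line; the fingertips stand 64 mm ahead of it and the grasp point (between the pads) lies 45 mm ahead of it; z points along the fingers, y is the line along which they close (so a half turn about z gives the same grasp; the last joint's range is limited). The gripper opens to 88 mm and grips with 3 to 60 N. Pads are 18 mm wide; open, the fingers measure 123 mm over their backs; the gripper's body (75 mm by 187 mm) begins 45 mm behind the grasp point.
Start: joints at [1.159, 0.689, -0.195, 1.565, 0.157, 0.902, -0.215], TCP at [0.27, -0.564, 0.303] pointing down, gripper open.
Joint ranges: [-3.01, 3.01], [-0.46, 2.08], [-1.47, 1.51], [0.13, 2.56], [-1, 4.14], [0.04, 2.09], [-2.66, 2.66]. Speed limits (rad/s): [2.57, 2.57, 3.14, 3.14, 3.14, 3.14, 3.14].

INTERFACE

Orientations are given as a unit quaternion [x, y, z, w].
In Python, from plant import r gives the robot as it stands.
- The arm moves only by the tool play_rows, never from a script. Its arguments are lists of equal length, an entry for each row: "translation": the shift along the tool's x, y, z in m, a list of three; "delta_rot": the turn, a rotation vector about the tool's x, y, z in degrees, a list of three; "grip": the opening, from -1 (shut) to 1 (fully open). In form: {"translation": [[x, y, z], ...], "delta_rot": [[rx, ry, rz], ...], "grip": [grip, ...]}. A call has 1 to 20 rows; each row shifts and turns the commanded pose from where the row before left it, along the tool's axes as they then stand; what a row does not reach is not made up. A row lasts 1/8 s, in which the tool goes at most 62.5 mm and 10.7 degrees, less where a joint would pass 70% of its speed; a pose out of reach is approached as far as the arm can. A call with a gripper value outside its range is refused whole. The fingers move at their own pace and stop on an object; "squeeze" is the grip in N (left out, the last holds). Time passes only in rows, so rows that do not move let the fingers close. It gives the time, the measured TCP pose, the force, the opening and the grip force at its end, in the units of the state.
- r.get_state(): the state, without advancing time (a new reading comes with each control period).
- r.snapshot(name): name is "scene" or "top"; returns the picture (420x560x3 uint8, blue, green, red); there is no depth.
- r.get_calibration(name): a dict with "intrinsics" (3x3 intrinsics, pixels), "eye" and "rotation" of the camera in the world. Camera axes: x right, y up, looking along -z (the intrinsics and any distortion apply to the point x, -y, -z); pixel columns grow to the right and rows downward; lengths in m; the calibration is good to about 2 mm. A picture is of the moment at which its call begins. get_calibration takes no time and is no camera call.
- r.finish_job(): hands the job in; it is judged then, once.
Trained networks look in the newest picture that a camera, given by its name, has taken for a name from the list of things; names that differ only in an ending like _2 or _b are one class to them, and where a whole thing is asked for, a point or a joint stands for the part that bears it (a point fixed in the world has none). Each returns a list of dicts, best first, with "confidence" (0 to 1); they miss things now and then, are a little off and sometimes report something else, mostly with a low value. They report only what shows in the picture. A call takes as long as a camera call. They do not tell look-alikes from the thing itself.
- r.look_for(camera, target): "point" ([x, y, z] in m, in world coordinates, good to about 4 mm: the middle of the surface that is visible of it).
- r.silhouettes(camera, target): "pixels" (420x560 bool, what is visible of it).
The state is a dict: "clock": time; "q": joint angles; "qd": joint speeds; "joint_torque": joint torques, N m; "tool_pos": TCP position; "eef_rot": TCP orientation; "contact_force": force on the tool from outside, world axes, zero at the start; "moment": the same for the moment, N m; "opening": opening from 0.0 (shut) to 1.0 (fully open); "finger_force": force on a finger pad.
Only numpy, scipy, OpenCV 4.12 (cv2) and the standard library are available. Lean on these libraries where they do the work, as an engineer would, in place of code of your own. Each camera call takes 0.05 s, during which the arm holds its last target. There are 200 camera calls.

TASK

Lift the yellow tote by its handle off the steel stand, set it down gently on the green mat and let go of it, then put the blue diagnostic plug into it. Last, lift the loaded tote by its handle and hold it up level and still over the mat, its underside at least 10 cm above it, for the mechanic to take: finish while you are still holding it. Keep the tote level all the while and leave the other things where they are.

Things in the scene. Friction and masses are not known exactly. Their poses are not given: they have to be found in the camera images.
- tote: Yellow open tote, 170 (x) x 160 (y) mm, 0.3 to 0.55 kg. Floor 5 mm thick, walls 4 mm thick, 28 mm high. A rigid straight handle bar runs along y over the middle, on an upright post 24 mm wide at each y end wall; its top is 78 mm above the underside, free space below it from 58 mm down to the floor, no divider. Origin: centre of the underside, z up. At the start it stands on the stand.
- tote_grip (a point): Centre of the tote's handle bar, 68 mm above the tote's underside, on the tote's vertical centre line and straight above its empty centre of mass; axes as the tote's. The black rubber grip here is 14 mm thick (x), 100 mm long (y) and 20 mm high.
- stand: Fixed steel stand, 186 (x) x 176 (y) mm, deck 60 mm above the chest top, with four low tabs 9 mm above the deck, one by the middle of each side of the tote's base (3.5 mm clearance). The tote's axes are parallel to the stand's at the start; lift it straight up to clear the tabs. Origin: centre of the underside, on the chest top.
- mat: Fixed flat firm green mat, 230 (x) x 220 (y) mm and 8 mm thick, lying on the chest top on the other side from the stand. Origin: centre of the underside.
- dongle: Blue diagnostic plug with a black end, 30 (x) x 61 (y) x 22 mm high, lying flat on the chest top to the left or right of the stand and mat, at any yaw. Origin: centre of the underside; long axis y.
- fuse_box: White flat box, 50 (x) x 80 (y) x 23 mm, loose, not part of the job: leave it. Origin: centre of the underside.
Not all that is in view belongs to the job. Several things look just like the dongle: the one meant starts farthest to the robot's right.

How it is judged:
On the way, in this order (a step that is already met when the one before it is completed fails the run):
1. the tote is lifted clear of the stand by its handle (height (world z) of tote above 0.072 m and distance between the grasp point and tote_grip below 0.07 m and contact force between the fingers and tote above 2 N and contact force between tote and stand below 0.1 N), for 0.2 s.
2. the tote stands on the mat, let go, the plug not yet in it (horizontal distance between tote and mat below 0.05 m and height (world z) of tote below 0.013 m and angle between tote's own z axis and vertical below 0.05 rad and contact force between tote and mat above 0.5 N and contact force between the fingers and tote below 0.1 N and linear speed of tote below 0.02 m/s and not (x of dongle in the frame of tote between -0.08 and 0.08 m and y of dongle in the frame of tote between -0.075 and 0.075 m and z of dongle in the frame of tote between -0.005 and 0.04 m)), for 0.2 s.
3. the blue plug lies in the tote, let go, while the tote stands on the mat (horizontal distance between tote and mat below 0.05 m and height (world z) of tote below 0.013 m and angle between tote's own z axis and vertical below 0.05 rad and contact force between tote and mat above 0.5 N and x of dongle in the frame of tote between -0.08 and 0.08 m and y of dongle in the frame of tote between -0.075 and 0.075 m and z of dongle in the frame of tote between -0.005 and 0.04 m and contact force between the fingers and dongle below 0.1 N and contact force between dongle and tote above 0.03 N), for 0.2 s.
At the end, for the whole second after the job is handed in: The gripper holds the tote by the handle over the mat (centre within 100 mm of the mat's), its underside at least 10 cm above the mat, the grasp within 70 mm of the grip's centre, level within 7 degrees, at rest, with the blue plug lying inside it; the tote touches neither mat nor stand (z of tote in the frame of mat above 0.105 m and distance between the grasp point and tote_grip below 0.07 m and horizontal distance between tote and mat below 0.1 m and angle between tote's own z axis and vertical below 0.12 rad and linear speed of tote below 0.03 m/s and angular speed of tote below 0.15 rad/s and contact force between the fingers and tote above 2 N and contact force between tote and mat below 0.1 N and contact force between tote and stand below 0.1 N and contact force between the fingers and dongle below 0.1 N and contact force between dongle and tote above 0.03 N and x of dongle in the frame of tote between -0.08 and 0.08 m and y of dongle in the frame of tote between -0.075 and 0.075 m and z of dongle in the frame of tote between -0.005 and 0.04 m); the arm keeps its last pose, push and grip.
It fails at once if the tote is tipped by more than 20 degrees (angle between tote's own z axis and vertical above 0.35 rad).
It fails at once if the tote is dropped (moves faster than 0.5 m/s while not held) (linear speed of tote above 0.5 m/s and contact force between the fingers and tote below 0.01 N).
It fails at once if the white box is moved by more than 30 mm (distance of fuse_box from where it was at the start of the episode above 0.03 m).
It also fails if it takes over 72 s, if anything falls off the work surface, if the arm or the gripper's body presses on something with over 40 N, if the wrist force passes 120 N, or if a joint passes its speed limit or range.

## Working session

There is one attempt and no reset: what is moved stays moved. The work goes in short steps, Python scripts to look and compute and a tool call to move; the robot and the scene stay as the last step left them, time stands still between calls to the robot, and variables do not carry over. Pictures are saved under pics/ and viewed, at most 10 in all, crops included, and the job is handed in when it is done.

Besides the shell and the picture viewer there is one more tool, called after "Emit:" as name(argument=value, ...) on one line, values as JSON. play_rows: Moves the arm, as the interface text tells. Its arguments: {"type":"object","properties":{"translation":{"type":"array","items":{"type":"array","items":{"type":"number"}}},"delta_rot":{"type":"array","items":{"type":"array","items":{"type":"number"}}},"grip":{"type":"array","items":{"type":"number"}},"squeeze":{"type":"number"}},"required":["translation","delta_rot","grip"]}

```bash
mkdir -p pics
cat > h.py <<'E'
import numpy as np, cv2
from plant import r
def proj(c,P):
    k=r.get_calibration(c);K=np.array(k["intrinsics"]);R=np.array(k["rotation"]);e=np.array(k["eye"])
    p=(np.atleast_2d(P)-e)@R; p=p*[1,-1,-1]; p=p@K.T; return p[:,:2]/p[:,2:]
def back(c,uv,z):
    k=r.get_calibration(c);K=np.array(k["intrinsics"]);R=np.array(k["rotation"]);e=np.array(k["eye"])
    uv=np.atleast_2d(np.array(uv,float)); d=np.c_[uv,np.ones(len(uv))]@np.linalg.inv(K).T
    d=(d*[1,-1,-1])@R.T; return e+d*((z-e[2])/d[:,2])[:,None]
E
python3 - <<'E'
from h import *
s=r.get_state();print(s)
for c in("top","scene"):
    im=r.snapshot(c);cv2.imwrite(f"pics/{c}0.png",im);k=r.get_calibration(c);print(c,k)
    for t in("tote","tote_grip","stand","mat","dongle","fuse_box"):
        print(t,[(np.round(d["point"],3).tolist(),round(d["confidence"],2)) for d in r.look_for(c,t)])
E
```

```text
{'clock': 0.0, 'q': array([ 1.15881206,  0.6899884 , -0.19449281,  1.56636181,  0.15733414,
        0.90248993, -0.21510806]), 'qd': array([ 1.01677425e-03,  1.25698802e-04, -5.67593708e-04,  9.17967735e-05,
       -8.53023796e-04, -1.42802813e-03, -1.12565432e-03]), 'joint_torque': array([ 8.35579049e-04, -5.27571845e+01, -1.26688544e+00, -1.53428507e+01,
       -5.27012197e-02,  6.43153035e-03,  1.80938632e-04]), 'tool_pos': array([ 0.26920034, -0.56347522,  0.3019019 ]), 'eef_rot': array([ 9.75252584e-01,  2.21091695e-01, -2.88633922e-04, -8.80752058e-04]), 'contact_force': array([ 0.37411996, -0.166301  ,  0.97136454]), 'moment': array([0.0038769 , 0.02998765, 0.00594999]), 'finger_force': 0.0, 'opening': 1.00190734844529}
top {'intrinsics': array([[504.63945832,   0.        , 281.30970982],
       [  0.        , 504.63945832, 207.75309821],
       [  0.        ,   0.        ,   1.        ]]), 'eye': array([0.27371129, 0.05284303, 1.48007701]), 'rotation': array([-0.07376669,  0.07866887,  0.71948925, -0.68607938])}
tote [([0.525, 0.156, 0.066], 0.98), ([0.462, 0.12, 0.063], 0.42
[... 155 characters left out ...]
, ([0.522, 0.502, 0.021], 0.67), ([0.553, 0.385, 0.023], 0.52)]
fuse_box [([0.513, -0.412, 0.022], 0.81)]
scene {'intrinsics': array([[429.4184668 ,   0.        , 269.70585531],
       [  0.        , 429.4184668 , 216.12061092],
       [  0.        ,   0.        ,   1.        ]]), 'eye': array([-0.05597672,  0.83369645,  0.85950851]), 'rotation': array([-0.14938853,  0.42645253,  0.84533305, -0.28501462])}
tote [([0.517, 0.16, 0.07], 0.95)]
tote_grip [([0.518, 0.16, 0.072], 0.62)]
stand []
mat [([0.499, -0.136, 0.003], 0.64)]
dongle [([0.652, 0.482, 0.023], 0.87), ([0.524, 0.512, 0.022], 0.86), ([0.55, 0.395, 0.016], 0.6)]
fuse_box [([0.508, -0.403, 0.019], 0.6), ([0.45, 0.224, 0.06], 0.41)]
```

View pics/top0.png

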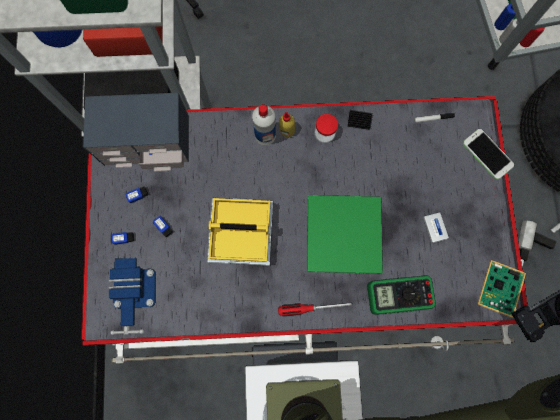

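View pics/scene0.png

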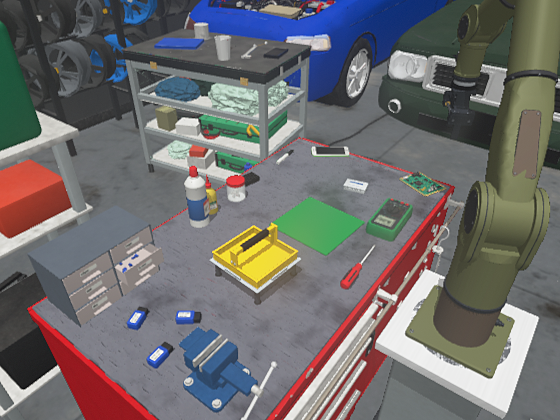

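Top view: tote at (240,228) with the black grip from x = 218 to 257, mat at (345,233). The three plugs are at (136,195), (121,238) and (163,226). The last is the rightmost for the robot, near y=0.385. The vice is at (128,285) and the white box at (436,227). Next I'll get the precise geometry.

```bash
python3 - <<'E'
from h import *
from scipy.spatial.transform import Rotation as Ro
import h
_g=r.get_calibration
def rect(px): 
    (c,wh,a)=cv2.minAreaRect(px.astype(np.float32)); return cv2.boxPoints((c,wh,a))
import types
def K(c):
    k=_g(c);return np.array(k["intrinsics"]),Ro.from_quat(k["rotation"]).as_matrix(),np.array(k["eye"])
def back(c,uv,z):
    A,R,e=K(c);uv=np.atleast_2d(np.array(uv,float));d=np.c_[uv,np.ones(len(uv))]@np.linalg.inv(A).T
    d=(d*[1,-1,-1])@R.T;return e+d*((z-e[2])/d[:,2])[:,None]
def ms(c,t,z):
    for d in r.silhouettes(c,t):
        m=d["pixels"]; v,u=np.nonzero(m)
        P=back(c,np.c_[u,v],z)[:,:2]
        (cc,wh,a)=cv2.minAreaRect((P*1000).astype(np.float32))
        print(c,t,z,round(d["confidence"],2),len(u),"px",u.mean().round(),v.mean().round(),"mean",P.mean(0).round(4),"rect",np.round(cc),np.round(wh),round(a,1))
for c in("top","scene"):
    r.snapshot(c)
    ms(c,"mat",.008);ms(c,"dongle",.018);ms(c,"tote",.1);ms(c,"stand",.06)
# grip: black pixels within yellow
im=cv2.imread("pics/top0.png");
for c,(u0,u1,v0,v1) in {"top":(212,268,218,236),"scene":(228,285,225,258)}.items():
    g=cv2.imread(f"pics/{c}0.png")[v0:v1,u0:u1].max(2)<60
    n,l,st,_=cv2.connectedComponentsWithStats(g.astype(np.uint8));i=1+st[1:,4].argmax()
    v,u=np.nonzero(l==i);P=back(c,np.c_[u+u0,v+v0],.135 if c=="top" else .130)[:,:2]
    (cc,wh,a)=cv2.minAreaRect((P*1000).astype(np.float32));print("grip",c,len(u),P.mean(0).round(4),np.round(cc),np.round(wh),a)
    vx=np.linalg.svd(P-P.mean(0),full_matrices=False)[2][0];print("dir",np.degrees(np.arctan2(vx[1],vx[0])))
E
python3 - <<'E'
s=open('h.py').read().replace('R=np.array(k["rotation"])','R=Ro.from_quat(k["rotation"]).as_matrix()').replace('import numpy as np, cv2','import numpy as np, cv2\nfrom scipy.spatial.transform import Rotation as Ro')
open('h.py','w').write(s)
E
```

```text
top mat 0.008 0.56 5733 px 344.0 234.0 mean [ 0.5096 -0.1479] rect [ 513. -149.] [222. 233.] 85.5
top dongle 0.018 0.7 264 px 136.0 194.0 mean [0.6566 0.4656] rect [657. 465.] [39. 67.] 25.2
top dongle 0.018 0.64 228 px 123.0 237.0 mean [0.5273 0.503 ] rect [527. 503.] [33. 61.] 0.9
top dongle 0.018 0.52 231 px 162.0 226.0 mean [0.5567 0.3869] rect [556. 387.] [67. 32.] 38.2
top tote 0.1 0.79 3700 px 239.0 229.0 mean [0.5212 0.1552] rect [522. 156.] [174. 178.] 85.6
top stand 0.06 0.88 175 px 254.0 255.0 mean [0.4518 0.1185] rect [481. 108.] [114. 228.] 43.6
scene mat 0.008 0.75 2812 px 317.0 226.0 mean [ 0.5044 -0.1343] rect [ 510. -140.] [219. 232.] 85.3
scene dongle 0.018 0.74 303 px 137.0 318.0 mean [0.6513 0.4723] rect [652. 471.] [40. 68.] 19.5
scene dongle 0.018 0.7 385 px 159.0 355.0 mean [0.5238 0.5117] rect [524. 510.] [39. 67.] 5.3
scene dongle 0.018 0.61 330 px 187.0 317.0 mean [0.5526 0.3941] rect [552. 394.] [65. 42.] 37.1
scene tote 0.1 0.72 3121 px 256.0 255.0 mean [0.5051 0.1768] rect [506. 157.] [219. 186.] 83.9
scene stand 0.06 0.85 770 px 260.0 278.0 mean [0.4667 0.2069] rect [475. 222.] [247. 170.] 38.9
grip top 177 [0.5223 0.157 ] [522. 157.] [96. 13.] 84.06072998046875
dir -95.30540608483047
grip scene 3 [0.5191 0.2049] [518. 205.] [3. 4.] 40.302947998046875
dir 106.10821531171175
```

Emit:
play_rows(translation=[[0.01,-0.01,0],[0.02,-0.02,0],[0.027,-0.027,0],[0.028,-0.028,0],[0.028,-0.028,0],[0.028,-0.028,0],[0.028,-0.028,0],[0.028,-0.028,0],[0.028,-0.028,0],[0.028,-0.028,0],[0.028,-0.028,0],[0.028,-0.028,0],[0.028,-0.028,0],[0.028,-0.028,0],[0.028,-0.028,0],[0.028,-0.028,0],[0.028,-0.028,0],[0.028,-0.028,0],[0.028,-0.028,0],[0.028,-0.028,0]], delta_rot=[[0,0,0],[0,0,0],[0,0,0],[0,0,0],[0,0,0],[0,0,0],[0,0,0],[0,0,0],[0,0,0],[0,0,0],[0,0,0],[0,0,0],[0,0,0],[0,0,0],[0,0,0],[0,0,0],[0,0,0],[0,0,0],[0,0,0],[0,0,0]], grip=[1,1,1,1,1,1,1,1,1,1,1,1,1,1,1,1,1,1,1,1], squeeze=30)

```text
clock: 3.7
tool_pos: [0.52, 0.1488, 0.3029]
eef_rot: [0.975, 0.222, -0.0, -0.0]
contact_force: [0.0, 0.3, 0.1]
opening: 1.001
finger_force: 0.0
```

Emit:
play_rows(translation=[[0,0,0],[0,0,0],[0,0,0],[0,0,0],[0,0,0],[0,0,0],[0,0,0],[0,0,0]], delta_rot=[[0,0,-8.5],[0,0,-8.5],[0,0,-8.5],[0,0,-8.5],[0,0,-8.5],[0,0,-8.5],[0,0,-8.7],[0,0,0]], grip=[1,1,1,1,1,1,1,1])

```text
clock: 4.7
tool_pos: [0.5198, 0.1472, 0.3028]
eef_rot: [0.736, 0.677, -0.0, -0.0]
contact_force: [0.8, 0.5, -0.6]
opening: 1.005
finger_force: 0.0
```

```bash
cat >> h.py <<'E'
def go(x,y,z,yaw_y):
    """print tool-frame shift and turn to reach TCP (x,y,z), tool down, tool y axis at yaw_y deg (mod 180)"""
    s=r.get_state();p=s["tool_pos"];Rt=Ro.from_quat(s["eef_rot"])
    cand=[]
    for a in(yaw_y,yaw_y+180):
        t=np.radians(a);Y=np.array([np.cos(t),np.sin(t),0]);Z=np.array([0,0,-1.]);G=Ro.from_matrix(np.c_[np.cross(Y,Z),Y,Z])
        cand.append((Rt.inv()*G).as_rotvec(degrees=True))
    print("t",round(s["clock"],2),"pos",p.round(4),"yaw_y",np.degrees(np.arctan2(*Rt.as_matrix()[1::-1,1])).round(2),"q",s["q"].round(2))
    print("shift tool",Rt.inv().apply(np.array([x,y,z])-p).round(4),"turns",[c.round(2) for c in cand],"F",np.round(s["contact_force"],1),s["finger_force"],s["opening"])
E
python3 - <<'E'
from h import *
go(.5215,.157,.172,-4.8)
im=r.snapshot("top");cv2.imwrite("pics/top1.png",cv2.resize(im[170:290,180:400],None,fx=3.5,fy=3.5))
E
```

```text
t 4.7 pos [0.5198 0.1472 0.3028] yaw_y -4.8 q [-0.1   0.6  -0.42  1.81  0.33  0.8  -0.78]
shift tool [0.0098 0.0009 0.1308] turns [array([-0.03, -0.02, -0.  ]), array([-4.0e-02,  5.0e-02,  1.8e+02])] F [ 0.8  0.5 -0.6] 0.0 1.0051682842912277
```

View pics/top1.png

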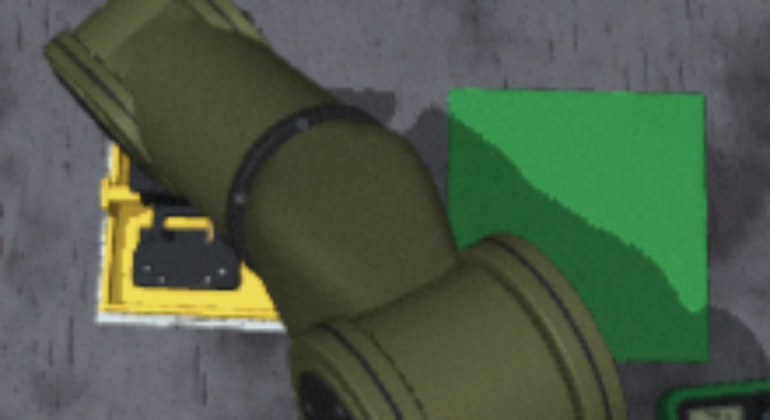

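The arm hides the tote from above. The finger straddles the bar on the near side, and the clearance is ample. Descending to grip.

Emit:
play_rows(translation=[[0.005,0.001,0.01],[0.005,0,0.02],[0,0,0.02],[0,0,0.02],[0,0,0.02],[0,0,0.02],[0,0,0.015],[0,0,0.005],[0,0,0],[0,0,0]], delta_rot=[[0,0,0],[0,0,0],[0,0,0],[0,0,0],[0,0,0],[0,0,0],[0,0,0],[0,0,0],[0,0,0],[0,0,0]], grip=[1,1,1,1,1,1,1,1,1,1])

```text
clock: 6.0
tool_pos: [0.5228, 0.1569, 0.1733]
eef_rot: [0.736, 0.677, 0.001, 0.0]
contact_force: [-0.5, -0.1, 0.5]
opening: 1.001
finger_force: 0.0
```

Run:
```python
from h import *
go(.5215,.157,.172,-4.8)
im=r.snapshot("scene");cv2.imwrite("pics/s1.png",cv2.resize(im[180:320,180:380],None,fx=4,fy=4,interpolation=cv2.INTER_CUBIC))
```

```text
t 6.0 pos [0.5228 0.1569 0.1733] yaw_y -4.77 q [-0.19  0.79 -0.3   1.91  0.46  0.51 -0.9 ]
shift tool [ 0.     -0.0013  0.0013] turns [array([ 0.06, -0.03,  0.03]), array([ 4.0000e-02,  1.0000e-01, -1.7997e+02])] F [-0.5 -0.1  0.5] 0.0 1.0014527030117992
```

View pics/s1.png

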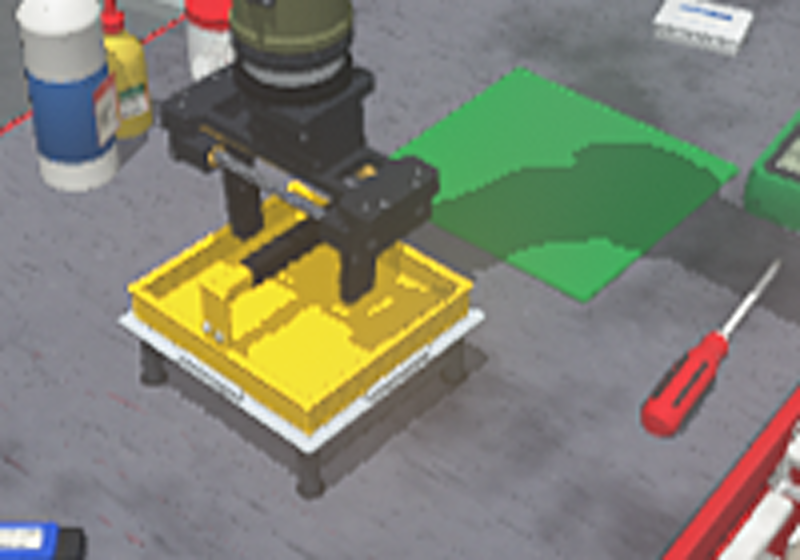

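The fingers straddle the black grip (crop ~(290,250)), well centred. Closing with 30 N.

Emit:
play_rows(translation=[[0,-0.001,0.001],[0,0,0],[0,0,0],[0,0,0],[0,0,0],[0,0,0],[0,0,0],[0,0,0]], delta_rot=[[0,0,0],[0,0,0],[0,0,0],[0,0,0],[0,0,0],[0,0,0],[0,0,0],[0,0,0]], grip=[-1,-1,-1,-1,-1,-1,-1,-1], squeeze=30)

```text
clock: 7.05
tool_pos: [0.522, 0.1568, 0.1718]
eef_rot: [0.736, 0.677, 0.001, 0.0]
contact_force: [1.4, -1.3, -1.0]
opening: 0.156
finger_force: 30.0
```

Emit:
play_rows(translation=[[0,0,-0.002],[0,0,-0.003],[0,0,-0.005],[0,0,-0.008],[0,0,-0.01],[0,0,-0.01],[0,0,-0.01],[0,0,-0.01],[0,0,-0.01],[0,0,-0.005],[0,0,-0.002],[0,0,0],[0,0,0]], delta_rot=[[0,0,0],[0,0,0],[0,0,0],[0,0,0],[0,0,0],[0,0,0],[0,0,0],[0,0,0],[0,0,0],[0,0,0],[0,0,0],[0,0,0],[0,0,0]], grip=[-1,-1,-1,-1,-1,-1,-1,-1,-1,-1,-1,-1,-1])

```text
clock: 8.68
tool_pos: [0.5212, 0.1567, 0.2464]
eef_rot: [0.736, 0.677, -0.0, -0.0]
contact_force: [-0.2, 0.2, -5.7]
opening: 0.152
finger_force: 30.0
```

Run:
```python
from h import *
go(.5105,-.147,.246,-4.7)
im=r.snapshot("scene");cv2.imwrite("pics/s2.png",cv2.resize(im[160:300,180:380],None,fx=4,fy=4,interpolation=cv2.INTER_CUBIC))
```

```text
t 8.68 pos [0.5212 0.1567 0.2464] yaw_y -4.76 q [-0.15  0.68 -0.38  1.86  0.38  0.67 -0.84]
shift tool [-0.3035  0.0145  0.0005] turns [array([-0.04,  0.02, -0.06]), array([4.0000e-02, 6.0000e-02, 1.7994e+02])] F [-0.2  0.2 -5.7] 29.989845044910908 0.15222038151523057
```

View pics/s2.png

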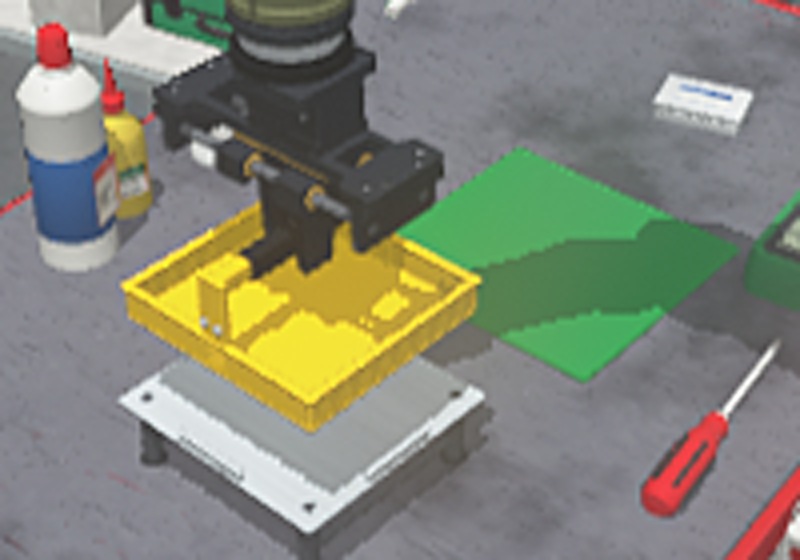

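Lifted, level and clear of the stand. Moving over the mat.

Emit:
play_rows(translation=[[-0.004,0,0],[-0.008,0,0],[-0.012,0,0],[-0.018,0.001,0],[-0.022,0.001,0],[-0.025,0.0015,0],[-0.025,0.0015,0],[-0.025,0.0015,0],[-0.025,0.0015,0],[-0.025,0.0015,0],[-0.025,0.0015,0],[-0.025,0.0015,0],[-0.022,0.001,0],[-0.018,0.001,0],[-0.012,0,0],[-0.008,0,0],[-0.004,0,0],[0,0,0],[0,0,0],[0,0,0]], delta_rot=[[0,0,0],[0,0,0],[0,0,0],[0,0,0],[0,0,0],[0,0,0],[0,0,0],[0,0,0],[0,0,0],[0,0,0],[0,0,0],[0,0,0],[0,0,0],[0,0,0],[0,0,0],[0,0,0],[0,0,0],[0,0,0],[0,0,0],[0,0,0]], grip=[-1,-1,-1,-1,-1,-1,-1,-1,-1,-1,-1,-1,-1,-1,-1,-1,-1,-1,-1,-1])

```text
clock: 11.22
tool_pos: [0.5109, -0.1458, 0.2468]
eef_rot: [0.735, 0.678, 0.0, -0.0]
contact_force: [-0.3, -0.6, -4.5]
opening: 0.15
finger_force: 30.0
```

Emit:
play_rows(translation=[[0,0,0.004],[0,0,0.008],[0,0,0.012],[0,0,0.015],[0,0,0.015],[0,0,0.015],[0,0,0.015],[0,0,0.013],[0,0,0.01],[0,0,0.006],[0,0,0.004],[0,0,0.003],[0,0,0.002],[0,0,0.001],[0,0,0.001],[0,0,0.001],[0,0,0.001],[0,0,0.001],[0,0,0]], delta_rot=[[0,0,0],[0,0,0],[0,0,0],[0,0,0],[0,0,0],[0,0,0],[0,0,0],[0,0,0],[0,0,0],[0,0,0],[0,0,0],[0,0,0],[0,0,0],[0,0,0],[0,0,0],[0,0,0],[0,0,0],[0,0,0],[0,0,0]], grip=[-1,-1,-1,-1,-1,-1,-1,-1,-1,-1,-1,-1,-1,-1,-1,-1,-1,-1,-1])

```text
clock: 13.6
tool_pos: [0.5108, -0.1464, 0.1198]
eef_rot: [0.736, 0.677, -0.0, 0.0]
contact_force: [-0.8, 0.4, -4.2]
opening: 0.158
finger_force: 30.0
```

Emit:
play_rows(translation=[[0,0,0.0005],[0,0,0.0005],[0,0,0.0005],[0,0,0]], delta_rot=[[0,0,0],[0,0,0],[0,0,0],[0,0,0]], grip=[-1,-1,-1,-1])

```text
clock: 14.1
tool_pos: [0.5107, -0.1464, 0.1197]
eef_rot: [0.736, 0.677, -0.0, 0.001]
contact_force: [-4.1, 1.7, 11.9]
opening: 0.156
finger_force: 30.0
```

Firm contact with the mat. Back off 1 mm, release and rise.

Emit:
play_rows(translation=[[0,0,-0.001],[0,0,0],[0,0,0],[0,0,0],[0,0,0],[0,0,0],[0,0,0],[0,0,0],[0,0,-0.01],[0,0,-0.02],[0,0,-0.03],[0,0,-0.03],[0,0,-0.03],[0,0,-0.03],[0,0,-0.02],[0,0,-0.01],[0,0,0]], delta_rot=[[0,0,0],[0,0,0],[0,0,0],[0,0,0],[0,0,0],[0,0,0],[0,0,0],[0,0,0],[0,0,0],[0,0,0],[0,0,0],[0,0,0],[0,0,0],[0,0,0],[0,0,0],[0,0,0],[0,0,0]], grip=[-1,-1,0,0.5,1,1,1,1,1,1,1,1,1,1,1,1,1])

```text
clock: 16.23
tool_pos: [0.5108, -0.1464, 0.2998]
eef_rot: [0.736, 0.677, 0.0, 0.0]
contact_force: [-0.0, -0.2, -0.3]
opening: 0.999
finger_force: 0.0
```

Run:
```python
from h import *
go(.555,.389,.30,-52)
r.snapshot("top")
print([(np.round(d["point"],3),round(d["confidence"],2)) for d in r.look_for("top","tote")])
```

```text
t 16.23 pos [ 0.5108 -0.1464  0.2998] yaw_y -4.77 q [ 0.5   0.6  -0.49  1.84  0.39  0.79 -0.28]
shift tool [ 5.373e-01 -4.000e-04 -4.000e-04] turns [array([ 6.000e-02, -1.000e-02,  4.723e+01]), array([ 1.0000e-02,  8.0000e-02, -1.3277e+02])] F [-0.  -0.2 -0.3] 0.0 0.9993399112774004
[(array([ 0.506, -0.118,  0.014]), 0.75)]
```

Run:
```python
from h import *
cx,cy=.555,.390
out=[]
for c,(u0,v0) in {"top":(90,180),"scene":(120,270)}.items():
    S=4;im=cv2.resize(cv2.imread(f"pics/{c}0.png")[v0:v0+140,u0:u0+100+0],None,fx=S,fy=S,interpolation=cv2.INTER_CUBIC) if c=="top" else cv2.resize(cv2.imread(f"pics/{c}0.png")[v0:v0+140,u0:u0+100],None,fx=S,fy=S,interpolation=cv2.INTER_CUBIC)
    def box(cen,a,hx,hy,z,col):
        t=np.radians(a);Y=np.array([np.cos(t),np.sin(t)]);X=np.array([-Y[1],Y[0]])
        P=np.array([[*(np.array(cen)+i*hx*X+j*hy*Y),z] for i,j in((1,1),(1,-1),(-1,-1),(-1,1))])
        cv2.polylines(im,[((proj(c,P)-[u0,v0]+.5)*S).astype(np.int32)],True,col,1)
    box((cx,cy),-52,.0375,.0935,.066,(0,255,255))
    box((cx,cy),38,.0375,.0935,.066,(255,0,255))
    box((cx,cy),-52,.0305,.015,.022,(0,255,0))
    box((cx,cy),-52,.0305,.015,0,(0,0,255))
    out.append(im)
cv2.imwrite("pics/body.png",np.hstack(out))
```

```text
(no output)
```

View pics/body.png

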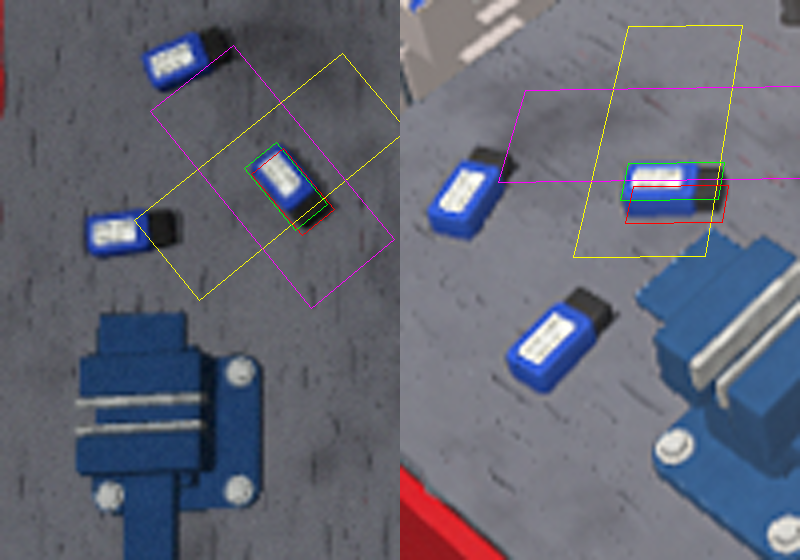

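Overlay: the footprint at (0.555,0.390), 38° fits the plug in both views. The gripper body outline (yellow) clears the vice by about 13 mm. I'll shift the grasp 5 mm along the plug, away from the vice.

Emit:
play_rows(translation=[[0.01,0,0],[0.02,0,0],[0.028,0,0],[0.03,0,0],[0.03,0,0],[0.03,0,0],[0.03,0,0],[0.03,0,0],[0.03,0,0],[0.03,0,0],[0.03,0,0],[0.03,0,0],[0.03,0,0],[0.03,0,0],[0.03,0,0],[0.03,0,0],[0.03,0,0],[0.03,0,0],[0.02,0,0],[0.01,0,0]], delta_rot=[[0,0,0],[0,0,0],[0,0,0],[0,0,0],[0,0,0],[0,0,0],[0,0,0],[0,0,0],[0,0,0],[0,0,0],[0,0,0],[0,0,0],[0,0,0],[0,0,0],[0,0,0],[0,0,0],[0,0,0],[0,0,0],[0,0,0],[0,0,0]], grip=[1,1,1,1,1,1,1,1,1,1,1,1,1,1,1,1,1,1,1,1])

```text
clock: 18.82
tool_pos: [0.554, 0.3917, 0.2982]
eef_rot: [0.735, 0.678, -0.001, -0.001]
contact_force: [-0.8, -0.9, 0.3]
opening: 1.0
finger_force: 0.0
```

Emit:
play_rows(translation=[[0,0,0],[0,0,0],[0,0,0],[0,0,0],[0,0,0],[0,0,0],[0,0,0]], delta_rot=[[0,0,8],[0,0,8],[0,0,8],[0,0,8],[0,0,8],[0,0,7.2],[0,0,0]], grip=[0.6,0.6,0.6,0.6,0.6,0.6,0.6])

```text
clock: 19.7
tool_pos: [0.5551, 0.3895, 0.2988]
eef_rot: [0.945, 0.326, -0.0, 0.001]
contact_force: [-0.5, -1.4, 0.2]
opening: 0.801
finger_force: 0.0
```

Run:
```python
from h import *
go(.558,.392,.066,-52)
```

```text
t 19.7 pos [0.5551 0.3895 0.2988] yaw_y -51.89 q [-0.58  0.77 -0.2   1.39  0.16  1.   -1.72]
shift tool [ 0.0041 -0.0004  0.2328] turns [array([0.05, 0.06, 0.11]), array([-9.0000e-02,  7.0000e-02, -1.7989e+02])] F [-0.5 -1.4  0.2] 0.0 0.8009785911671204
```

Emit:
play_rows(translation=[[0.004,0,0.01],[0,0,0.02],[0,0,0.028],[0,0,0.028],[0,0,0.028],[0,0,0.028],[0,0,0.028],[0,0,0.022],[0,0,0.015],[0,0,0.01],[0,0,0.008],[0,0,0.005],[0,0,0.002],[0,0,0],[0,0,0]], delta_rot=[[0,0,0],[0,0,0],[0,0,0],[0,0,0],[0,0,0],[0,0,0],[0,0,0],[0,0,0],[0,0,0],[0,0,0],[0,0,0],[0,0,0],[0,0,0],[0,0,0],[0,0,0]], grip=[0.6,0.6,0.6,0.6,0.6,0.6,0.6,0.6,0.6,0.6,0.6,0.6,0.6,0.6,0.6])

```text
clock: 21.58
tool_pos: [0.5587, 0.3924, 0.0676]
eef_rot: [0.945, 0.326, 0.0, -0.0]
contact_force: [0.2, 0.1, -0.2]
opening: 0.803
finger_force: 0.0
```

Emit:
play_rows(translation=[[0,0,0],[0,0,0],[0,0,0],[0,0,0],[0,0,0],[0,0,0]], delta_rot=[[0,0,0],[0,0,0],[0,0,0],[0,0,0],[0,0,0],[0,0,0]], grip=[-1,-1,-1,-1,-1,-1], squeeze=20)

```text
clock: 22.32
tool_pos: [0.5585, 0.3921, 0.0672]
eef_rot: [0.945, 0.326, -0.0, 0.0]
contact_force: [1.3, 0.0, 0.6]
opening: 0.339
finger_force: 20.0
```

Emit:
play_rows(translation=[[0,0,-0.005],[0,0,-0.01],[0,0,-0.02],[0,0,-0.03],[0,0,-0.03],[0,0,-0.03],[0,0,-0.03],[0,0,-0.03],[0,0,-0.02],[0,0,-0.01],[0,0,0],[0,0,0],[0,0,0],[0,0,0],[0,0,0],[0,0,0],[0,0,0]], delta_rot=[[0,0,0],[0,0,0],[0,0,0],[0,0,0],[0,0,0],[0,0,0],[0,0,0],[0,0,0],[0,0,0],[0,0,0],[0,0,8],[0,0,8],[0,0,8],[0,0,8],[0,0,8],[0,0,3],[0,0,0]], grip=[-1,-1,-1,-1,-1,-1,-1,-1,-1,-1,-1,-1,-1,-1,-1,-1,-1])

```text
clock: 24.45
tool_pos: [0.5582, 0.3922, 0.2822]
eef_rot: [0.999, -0.043, -0.0, 0.0]
contact_force: [0.5, 0.5, -0.5]
opening: 0.342
finger_force: 20.0
```

Run:
```python
from h import *
go(.5575,-.150,.282,-94.8)
```

```text
t 24.45 pos [0.5582 0.3922 0.2822] yaw_y -94.91 q [-0.69  0.79  0.01  1.4  -0.01  0.95 -2.33]
shift tool [4.570e-02 5.403e-01 5.000e-04] turns [array([ 0.03,  0.02, -0.11]), array([ 3.0000e-02, -4.0000e-02,  1.7989e+02])] F [ 0.5  0.5 -0.5] 20.000235778279603 0.34214215671105697
```

Emit:
play_rows(translation=[[0.001,0.01,0],[0.002,0.02,0],[0.0025,0.03,0],[0.0025,0.03,0],[0.0025,0.03,0],[0.0025,0.03,0],[0.0025,0.03,0],[0.0025,0.03,0],[0.0025,0.03,0],[0.0025,0.03,0],[0.0025,0.03,0],[0.0025,0.03,0],[0.0025,0.03,0],[0.0025,0.03,0],[0.0025,0.03,0],[0.0025,0.03,0],[0.0025,0.03,0],[0.0025,0.03,0],[0.002,0.02,0],[0.001,0.01,0]], delta_rot=[[0,0,0],[0,0,0],[0,0,0],[0,0,0],[0,0,0],[0,0,0],[0,0,0],[0,0,0],[0,0,0],[0,0,0],[0,0,0],[0,0,0],[0,0,0],[0,0,0],[0,0,0],[0,0,0],[0,0,0],[0,0,0],[0,0,0],[0,0,0]], grip=[-1,-1,-1,-1,-1,-1,-1,-1,-1,-1,-1,-1,-1,-1,-1,-1,-1,-1,-1,-1])

```text
clock: 26.95
tool_pos: [0.5573, -0.1511, 0.2823]
eef_rot: [0.999, -0.044, 0.0, 0.0]
contact_force: [-0.5, -0.1, 0.3]
opening: 0.338
finger_force: 20.0
```

Emit:
play_rows(translation=[[0,0,0],[0,0,0]], delta_rot=[[0,0,0],[0,0,0]], grip=[-1,-1])

```text
clock: 27.2
tool_pos: [0.5579, -0.1482, 0.2822]
eef_rot: [0.999, -0.042, -0.0, -0.001]
contact_force: [-0.2, 0.1, -0.6]
opening: 0.338
finger_force: 20.0
```

Run:
```python
from h import *
go(.5575,-.150,.092,-94.8)
im=r.snapshot("scene");cv2.imwrite("pics/s3.png",cv2.resize(im[110:290,220:420],None,fx=3.3,fy=3.3,interpolation=cv2.INTER_CUBIC))
```

```text
t 27.2 pos [ 0.5579 -0.1482  0.2822] yaw_y -94.84 q [ 0.22  0.65 -0.07  1.74  0.06  0.76 -1.53]
shift tool [-0.0002  0.002   0.1902] turns [array([-0.06,  0.  , -0.04]), array([1.0000e-02, 1.0000e-01, 1.7996e+02])] F [-0.2  0.1 -0.6] 20.000021355226636 0.33834133014016937
```

View pics/s3.png

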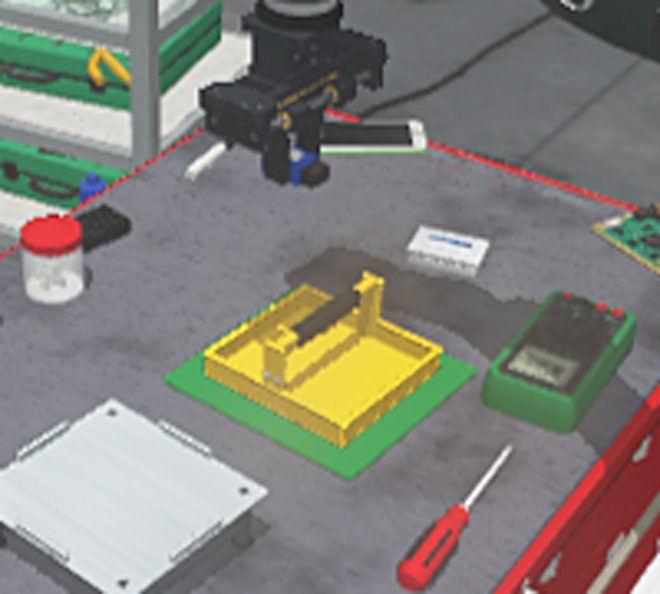

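The tote stands level on the mat (crop ~(320,360)). The plug is held level above it. Lowering into the far half.

Emit:
play_rows(translation=[[0,0.002,0.01],[0,0,0.02],[0,0,0.025],[0,0,0.025],[0,0,0.025],[0,0,0.02],[0,0,0.018],[0,0,0.015],[0,0,0.012],[0,0,0.01],[0,0,0.006],[0,0,0.004],[0,0,0],[0,0,0]], delta_rot=[[0,0,0],[0,0,0],[0,0,0],[0,0,0],[0,0,0],[0,0,0],[0,0,0],[0,0,0],[0,0,0],[0,0,0],[0,0,0],[0,0,0],[0,0,0],[0,0,0]], grip=[-1,-1,-1,-1,-1,-1,-1,-1,-1,-1,-1,-1,-1,-1])

```text
clock: 29.0
tool_pos: [0.5577, -0.1518, 0.0925]
eef_rot: [0.999, -0.043, 0.0, 0.0]
contact_force: [0.2, -0.0, -1.2]
opening: 0.338
finger_force: 20.0
```

Emit:
play_rows(translation=[[0,0,0],[0,0,0],[0,0,0],[0,0,0],[0,0,-0.01],[0,0,-0.02],[0,0,-0.03],[0,0,-0.03],[0,0,-0.03],[0,0,-0.03],[0,0,-0.03],[0,0,-0.02],[0,0,0]], delta_rot=[[0,0,0],[0,0,0],[0,0,0],[0,0,0],[0,0,0],[0,0,0],[0,0,0],[0,0,0],[0,0,0],[0,0,0],[0,0,0],[0,0,0],[0,0,0]], grip=[0,0.3,0.3,0.3,0.3,0.3,0.3,0.3,0.3,0.3,0.3,0.3,0.3])

```text
clock: 30.62
tool_pos: [0.5582, -0.152, 0.295]
eef_rot: [0.999, -0.043, 0.002, 0.0]
contact_force: [-0.4, 0.5, -0.5]
opening: 0.647
finger_force: 0.0
```

Emit:
play_rows(translation=[[0,0,0],[0,0,0],[0,0,0],[0,0,0],[0,0,0],[0,0,0],[0,0,0],[0,0,0],[0,0,0],[0,0,0],[0,0,0]], delta_rot=[[0,0,-9],[0,0,-9],[0,0,-9],[0,0,-9],[0,0,-9],[0,0,-9],[0,0,-9],[0,0,-9],[0,0,-9],[0,0,-9],[0,0,0]], grip=[1,1,1,1,1,1,1,1,1,1,1])

```text
clock: 32.0
tool_pos: [0.5569, -0.1518, 0.2916]
eef_rot: [0.738, 0.675, -0.0, -0.001]
contact_force: [0.2, 0.3, 0.3]
opening: 1.001
finger_force: 0.0
```

Run:
```python
from h import *
go(.5107,-.1464,.118,-4.8)
im=r.snapshot("scene");cv2.imwrite("pics/s4.png",cv2.resize(im[110:290,220:420],None,fx=3.3,fy=3.3,interpolation=cv2.INTER_CUBIC))
```

```text
t 32.0 pos [ 0.5569 -0.1518  0.2916] yaw_y -5.05 q [ 0.5   0.68 -0.53  1.71  0.43  0.87 -0.31]
shift tool [ 0.0013 -0.0462  0.1737] turns [array([-0.08, -0.03, -0.25]), array([-5.0000e-02,  1.3000e-01,  1.7975e+02])] F [0.2 0.3 0.3] 0.0 1.0014330538660132
```

View pics/s4.png

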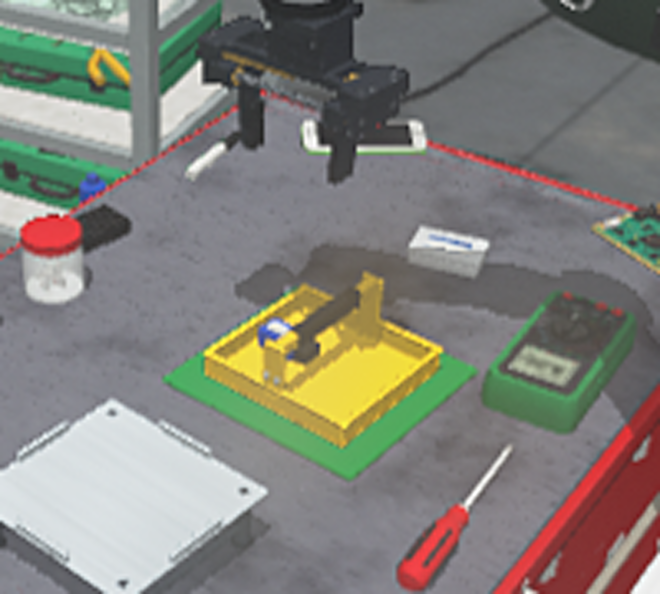

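The plug shows inside the tote (crop ~(285,335)), partly behind the handle. I'll check its position with an overlay.

Run:
```python
from h import *
out=[]
for c,(u0,v0) in {"top":(290,180),"scene":(270,190)}.items():
    im=r.snapshot(c)
    print(c,[(np.round(d["point"],3).tolist(),round(d["confidence"],2)) for d in r.look_for(c,"dongle")])
    S=4;im=cv2.resize(im[v0:v0+100,u0:u0+95],None,fx=S,fy=S,interpolation=cv2.INTER_CUBIC)
    t=np.radians(-4.8);X=np.array([np.cos(t),np.sin(t)]);Y=np.array([-X[1],X[0]])
    def box(x,y,hx,hy,z,col):
        P=np.array([[*(np.array([.5107,-.1464])+(x+i*hx)*X+(y+j*hy)*Y),z+.008] for i,j in((1,1),(1,-1),(-1,-1),(-1,1))])
        cv2.polylines(im,[((proj(c,P)-[u0,v0]+.5)*S).astype(np.int32)],True,col,1)
    box(0,0,.085,.08,.028,(255,0,255));box(.043,-.002,.0305,.015,.027,(0,255,0));box(.043,-.002,.0305,.015,.005,(0,0,255))
    box(0,0,.007,.05,.078,(255,255,0))
    out.append(im)
cv2.imwrite("pics/chk.png",np.hstack(out))
```

```text
top [([0.654, 0.465, 0.023], 0.58), ([0.526, 0.502, 0.023], 0.52), ([0.563, -0.146, 0.038], 0.49)]
scene [([0.522, 0.512, 0.02], 0.79), ([0.655, 0.477, 0.022], 0.69), ([0.559, -0.138, 0.03], 0.67)]
```

View pics/chk.png

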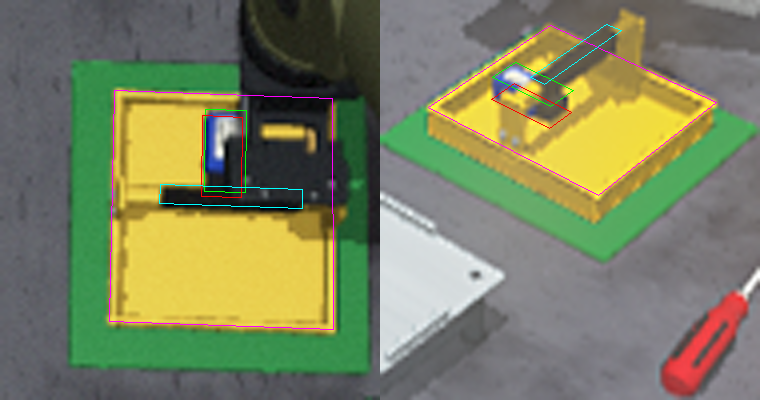

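Everything lies as planned: the plug is at about (+43,-2) mm in the tote. Now regrip the handle.

Emit:
play_rows(translation=[[0.001,-0.01,0],[0,-0.02,0],[0,-0.012,0],[0,-0.004,0],[0,0,0.01],[0,0,0.02],[0,0,0.025],[0,0,0.025],[0,0,0.025],[0,0,0.025],[0,0,0.018],[0,0,0.012],[0,0,0.008],[0,0,0.004],[0,0,0],[0,0,0]], delta_rot=[[0,0,0],[0,0,0],[0,0,0],[0,0,0],[0,0,0],[0,0,0],[0,0,0],[0,0,0],[0,0,0],[0,0,0],[0,0,0],[0,0,0],[0,0,0],[0,0,0],[0,0,0],[0,0,0]], grip=[1,1,1,1,1,1,1,1,1,1,1,1,1,1,1,1])

```text
clock: 34.25
tool_pos: [0.512, -0.1468, 0.1207]
eef_rot: [0.737, 0.676, 0.0, 0.0]
contact_force: [-0.5, -0.4, 0.1]
opening: 1.002
finger_force: 0.0
```

Run:
```python
from h import *
go(.5107,-.1464,.119,-4.8)
```

```text
t 34.25 pos [ 0.512  -0.1468  0.1207] yaw_y -4.96 q [ 0.38  0.88 -0.31  1.97  0.66  0.4  -0.53]
shift tool [ 0.0003 -0.0014  0.0017] turns [array([ 0.05,  0.01, -0.16]), array([ 1.0000e-02, -9.0000e-02,  1.7984e+02])] F [-0.5 -0.4  0.1] 0.0 1.0018900841592215
```

Emit:
play_rows(translation=[[0,-0.001,0.0015],[0,0,0],[0,0,0],[0,0,0],[0,0,0],[0,0,0],[0,0,0],[0,0,0]], delta_rot=[[0,0,0],[0,0,0],[0,0,0],[0,0,0],[0,0,0],[0,0,0],[0,0,0],[0,0,0]], grip=[-1,-1,-1,-1,-1,-1,-1,-1], squeeze=40)

```text
clock: 35.25
tool_pos: [0.5108, -0.1467, 0.1187]
eef_rot: [0.737, 0.676, 0.0, 0.0]
contact_force: [0.4, -0.1, 0.0]
opening: 0.15
finger_force: 40.0
```

Emit:
play_rows(translation=[[0,0,-0.002],[0,0,-0.004],[0,0,-0.006],[0,0,-0.009],[0,0,-0.012],[0,0,-0.014],[0,0,-0.015],[0,0,-0.015],[0,0,-0.015],[0,0,-0.014],[0,0,-0.012],[0,0,-0.009],[0,0,-0.006],[0,0,-0.004],[0,0,-0.003],[0,0,0],[0,0,0],[0,0,0],[0,0,0]], delta_rot=[[0,0,0],[0,0,0],[0,0,0],[0,0,0],[0,0,0],[0,0,0],[0,0,0],[0,0,0],[0,0,0],[0,0,0],[0,0,0],[0,0,0],[0,0,0],[0,0,0],[0,0,0],[0,0,0],[0,0,0],[0,0,0],[0,0,0]], grip=[-1,-1,-1,-1,-1,-1,-1,-1,-1,-1,-1,-1,-1,-1,-1,-1,-1,-1,-1])

```text
clock: 37.62
tool_pos: [0.5107, -0.1466, 0.2586]
eef_rot: [0.737, 0.676, -0.0, -0.0]
contact_force: [-0.7, 0.3, -5.3]
opening: 0.148
finger_force: 40.0
```

Run:
```python
from h import *
go(.5107,-.1464,.26,-4.8)
im=r.snapshot("scene");cv2.imwrite("pics/fin.png",cv2.resize(im[110:290,220:420],None,fx=3.3,fy=3.3,interpolation=cv2.INTER_CUBIC))
```

```text
t 37.62 pos [ 0.5107 -0.1466  0.2586] yaw_y -4.95 q [ 0.5   0.67 -0.51  1.88  0.48  0.71 -0.37]
shift tool [ 0.0002 -0.     -0.0014] turns [array([-0.02,  0.  , -0.15]), array([0.0000e+00, 3.0000e-02, 1.7985e+02])] F [-0.7  0.3 -5.3] 40.00252816826105 0.14829194642390542
```

View pics/fin.png

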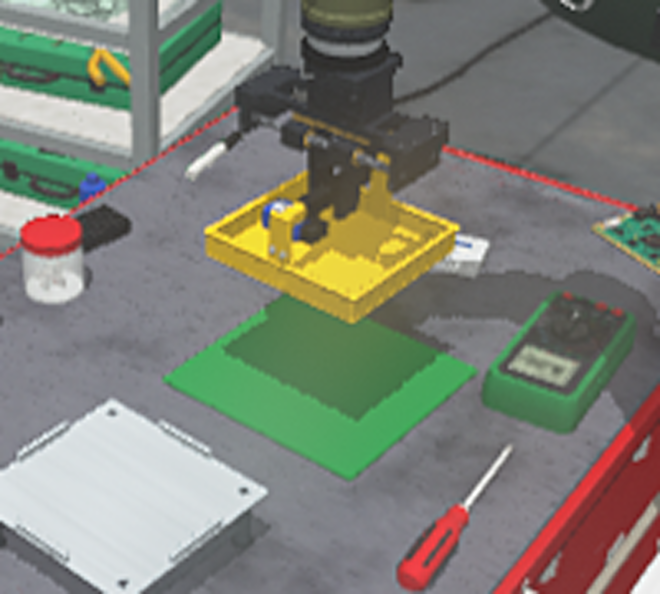

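The tote is held level about 14 cm above the mat with the plug inside (crop ~(290,220)). Handing in.

```bash
python3 -c "
from plant import r
print(r.finish_job())"
```

```text
the job is handed in; nothing more can be done
None
```

The job is handed in at about 38 s: the tote, with the blue plug inside, is held by its handle level and still about 14 cm above the mat; `finish_job()` returned no verdict.

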